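Open the top half of the red tool locker's split door

TASK

Swing the top half of the red tool locker's split door wide open, until it stands about square to the locker's front, and let go of it. Leave its bottom half bolted, the grey locker shut, and the paint tin and the hammer where they are.

Things in the scene. Friction and masses are not known exactly. Their poses are not given: they have to be found in the camera images.
- red_top (a joint): Hinge angle (rad) of the red locker's top leaf (red steel, 210 mm wide, 12 thick, from 128 to 236 mm above the bench). 0 shut, grows as it opens towards the robot, clockwise seen from above; 1.57 is square to the front, stop at 1.75. Starts 0 to 0.6. Upright hinge at the leaf's +y (left) end; needs 0.12 N m and stays where it is left. The locker is 200 deep, 240 wide, 240 mm high.
- red_pull (a point): Centre of the red top leaf's pull, 255 mm above the bench: an upright round steel post, 14 mm diameter, from 218 to 281 mm height (it rises over the roof, free to pinch from above). A flat arm 18 mm wide at 218 to 226 mm height holds it 45 mm in front of the leaf, 30 mm from its free edge. Axes of the leaf: x into the locker when shut, y along the leaf to the hinge, z up.
- red_hinge (a point): Point on the upright hinge axis of the red top leaf, at the same height as the pull's centre. The pull's centre is 180 mm along the leaf (-y) and 51 mm to the front (-x) of it, in the leaf's axes: the pull moves on an arc of 187 mm radius about this point.
- red_bolt (a joint): Slide (m) of the small steel barrel bolt across the outer face of the red locker's bottom leaf, 91 mm above the bench at the leaf's free edge. 0 is fully shot into its brass keeper (bolted), 0.03 fully drawn. The bottom leaf (6 to 122 mm above the bench) cannot open.
- grey_top (a joint): Hinge angle (rad) of the top leaf of the grey locker, a bystander of the same shape and size beside the red one; 0 is shut.
- tin: Bystander: closed round paint tin with a blue label, 80 mm diameter, 85 mm high, standing on the bench before the lockers; origin at the centre of its underside, z up.
- hammer: Bystander: hammer, 260 mm long, lying on the bench before the lockers, all of it lower than 60 mm; origin under the middle of its length, x towards its head.

How it is judged:
At the end, for the whole second after the job is handed in: The red locker's top leaf stands at rest, open by at least 1.33 rad (76 degrees); its bolt is drawn by less than 8 mm, the grey top leaf is open by less than 0.1 rad, and the tin and the hammer are within 30 mm of where they stood (value of joint red_top above 1.33 rad and velocity of joint red_top between -0.05 and 0.05 rad/s and value of joint red_bolt below 0.008 m and value of joint grey_top below 0.1 rad and distance of each of tin, hammer from where it was at the start of the episode below 0.03 m); the robot touches nothing.
It fails at once if the red locker's bottom bolt is drawn by 8 mm or more (value of joint red_bolt above 0.008 m).
It fails at once if the grey locker's top leaf is opened by 0.1 rad or more (value of joint grey_top above 0.1 rad).
It fails at once if the tin or the hammer is moved by 30 mm or more (distance of any of tin, hammer from where it was at the start of the episode above 0.03 m).
It also fails if it takes over 38 s, if anything falls off the work surface, if the arm or the gripper's body presses on something with over 40 N, if the wrist force passes 120 N, or if a joint passes its speed limit or range.

ROBOT

A 6-joint arm with a two-finger parallel gripper is mounted at the origin on the work surface. World frame = base frame: x ahead of the robot, y to its left, z up, the work surface at z = 0. Lengths are in m, angles in rad, forces in N, time in s.
With the tool pointing down it reaches from about 0.35 to 0.775 m from the base axis. Payload 5.5 kg.
Tool frame: the origin (TCP) lies between the finger pads; the fingertips stand 22 mm ahead of it and the grasp point (between the pads) lies 3 mm ahead of it (env.finger_overhang is the distance from the TCP to the fingertips, in m); y points along the fingers, x is the direction in which the jaws open and shut, and the axes are right-handed (so a half turn about y gives the same grasp; the last joint's range is limited). The gripper opens to 85 mm and grips with 20 to 120 N. Pads are 22 mm wide; open, the fingers measure 114 mm over their backs; the gripper's body (76 mm by 85 mm) begins 54 mm behind the grasp point. The pads swing forward as they close: fully open they stand 13 mm farther back than shut.
Start: joints at [1.031, 0.313, 0.046, 1.304, 0, 1.431], TCP at [0.224, 0.53, 0.253] pointing down, gripper open.
Joint ranges: [-2.76, 2.76], [-0.86, 1.69], [-1.03, 1.26], [-2.2, 2.34], [-1.47, 1.5], [-3.14, 3.14]. Speed limits (rad/s): [2.57, 2.57, 3.14, 3.14, 3.14, 3.14].

INTERFACE

Orientations are given as a unit quaternion [w, x, y, z].
In Python, from workcell import monitor, cams, job, env gives the robot as it stands.
- The arm moves only by the tool drive_tool, never from a script. Its argument "plan" is text: rows parted by semicolons, each of 7 numbers parted by spaces: the opening, from -1 (shut) to 1 (fully open), then the shift along the tool's x, y, z in mm, then the turn, a rotation vector about the tool's x, y, z in degrees. In form: gripper x y z rx ry rz; .... A call has 1 to 8 rows; each row shifts and turns the pose as measured when the row begins, along the tool's axes as they then stand; what a row does not reach is not made up. A row lasts 1/8 s, in which the tool goes at most 62.5 mm and 10.7 degrees, less where a joint would pass 70% of its speed; a pose out of reach is approached as far as the arm can. A call is refused whole if a number of a shift passes 62.5 or a number of a turn 10.7, either way. A call with a gripper value outside its range is refused whole. The fingers move at their own pace and stop on an object; "grip_force" is the grip in N (left out, the last holds). Time passes only in rows, so rows that do not move let the fingers close. It gives the time, the measured TCP pose, the force and the opening at its end, in the units of the state.
- monitor.get_state(): the state, without advancing time (a new reading comes with each control period).
- cams.read_camera(name): name is "side" or "top" or "wrist"; returns (picture, depth): 400x640x3 uint8, red, green, blue; 400x640 float32, m along the optical axis (not along the pixel's ray), 0 where there is no reading.
- cams.calibration(name): a dict with "fx", "fy", "cx", "cy" (pixels), "R" (3x3) and "t" (3): a world point X has camera coordinates R X + t. Camera axes: x right, y down, z forward; pixel columns grow to the right and rows downward; lengths in m; the calibration is good to about 2 mm. A picture is of the moment at which its call begins: read the wrist's pose just before it. calibration takes no time and is no camera call; for the wrist camera it gives the pose at the moment of the call.
- job.hand_in(): hands the job in, once; it reports no verdict.
The state is a dict: "clock": time; "joint_pos": joint angles; "qvel": joint speeds; "tau": joint torques, N m; "tcp_pos": TCP position; "orientation": TCP orientation; "wrist_force": force on the tool from outside, world axes, zero at the start; "ft_torque": the same for the moment, N m; "finger_gap": finger opening in m.
Only numpy, scipy, OpenCV 4.12 (cv2) and the standard library are available. Lean on these libraries where they do the work, as an engineer would, in place of code of your own. Each camera call takes 0.05 s, during which the arm holds its last target.

## Working session

There is one attempt and no reset: what is moved stays moved. The work goes in short steps, Python scripts to look and compute and a tool call to move; the robot and the scene stay as the last step left them, time stands still between calls to the robot, and variables do not carry over. Pictures are saved under pics/ and viewed, and the job is handed in when it is done.

Besides the shell and the picture viewer there is one more tool, called in YAML: its name, and indented under it one key for each argument. drive_tool: Moves the arm, as the interface text tells. Its arguments: {"type":"object","properties":{"plan":{"type":"string"},"grip_force":{"type":"number"}},"required":["plan"]}

```bash
mkdir -p pics; ls; cat > h.py <<'E'
import numpy as np, cv2
from workcell import monitor, cams, job, env
def snap(n,f):
    p,d=cams.read_camera(n); np.savez('pics/'+f+'.npz',p=p,d=d,**{k:np.array(v) for k,v in cams.calibration(n).items()})
    cv2.imwrite('pics/'+f+'.png',p[:,:,::-1]); return p,d
def world(z,u,v,d=None):
    d=z['d'][v,u] if d is None else d
    c=np.array([(u-z['cx'])/z['fx']*d,(v-z['cy'])/z['fy']*d,d]); return z['R'].T@(c-z['t'])
E
python3 - <<'E'
from h import *
print(monitor.get_state())
for n in ['top','side']: snap(n,n+'0')
E
```

```text
pics
{'clock': 0.0, 'joint_pos': array([ 1.03139116e+00,  3.14003739e-01,  4.49671923e-02,  1.30358393e+00,
       -3.54997116e-05,  1.43118572e+00]), 'qvel': array([ 0.00089381,  0.00218434,  0.00121597, -0.00041035, -0.0011917 ,
        0.00097412]), 'tau': array([ 1.63873997e-04, -4.80625284e+01,  2.98533618e+01,  1.96029874e-02,
       -2.21824080e-04, -1.63433759e-05]), 'tcp_pos': array([0.22358588, 0.52923757, 0.25240211]), 'orientation': array([-0.58903811,  0.58961703,  0.39018254, -0.39133548]), 'wrist_force': array([-0.10300337,  0.1891465 , -0.27096888]), 'ft_torque': array([ 0.02961616, -0.05953458, -0.01090516]), 'finger_gap': 0.08518342189154615}
```

View pics/top0.png

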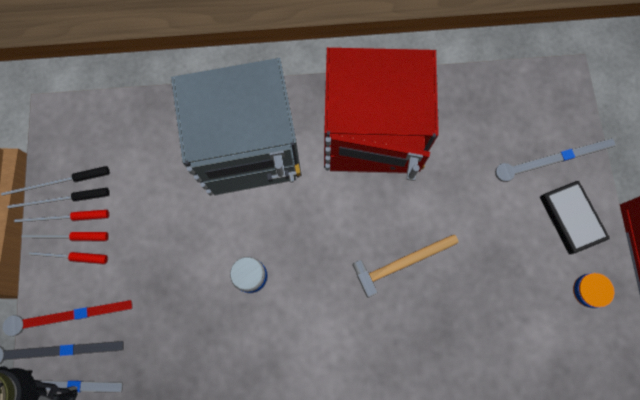

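View pics/side0.png

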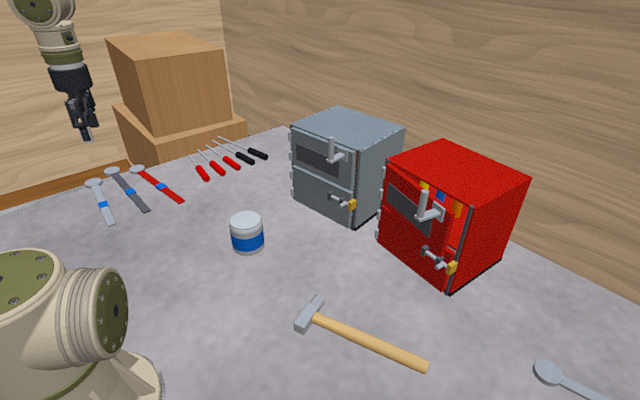

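The top view shows the red locker at about (380,110) with its pull at about (414,163) and its leaf slightly open. The tin is at (248,273) and the hammer runs from (362,280) to (457,238).

```bash
python3 - <<'E'
from h import *
a=cv2.imread('pics/top0.png')[120:200,310:450]; cv2.imwrite('pics/top0c.png',cv2.resize(a,None,fx=5.5,fy=5.5,interpolation=2))
a=cv2.imread('pics/side0.png')[130:300,370:540]; cv2.imwrite('pics/side0c.png',cv2.resize(a,None,fx=3.5,fy=3.5,interpolation=2))
E
```

```text
(no output)
```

View pics/top0c.png

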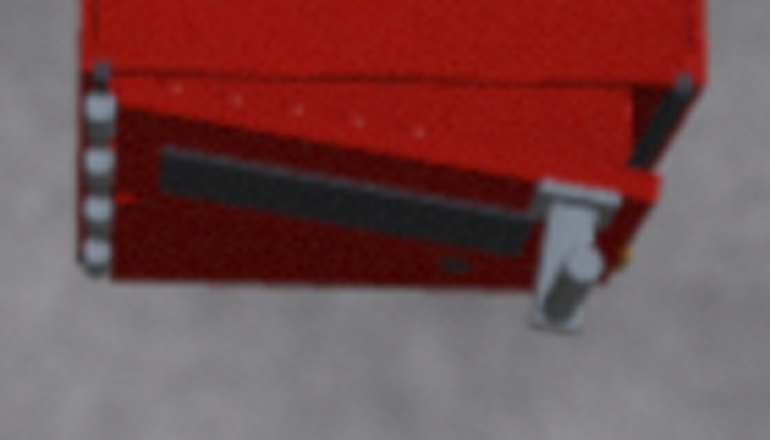

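View pics/side0c.png

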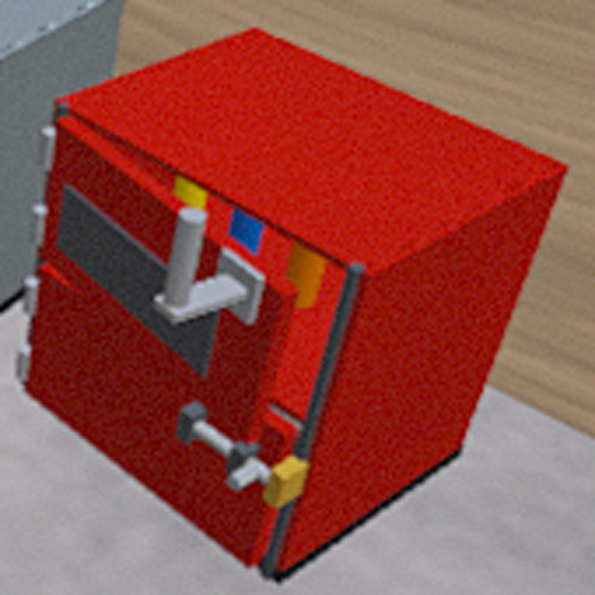

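Top crop: the post top is at (587,258), the leaf's upper front corner at (655,190) and the top hinge knuckle at (100,95). Side crop: the post top is at (192,214) and its foot at about (180,300).

```bash
cat >> h.py <<'E'
def ray(z,u,v,h):
    c=np.array([(u-z['cx'])/z['fx'],(v-z['cy'])/z['fy'],1.]); o=-z['R'].T@z['t']; r=z['R'].T@c
    return o+r*(h-o[2])/r[2]
E
python3 - <<'E'
from h import *
t=np.load('pics/top0.npz'); s=np.load('pics/side0.npz')
C=lambda x,y:(310+x/5.5,120+y/5.5); S=lambda x,y:(370+x/3.5,130+y/3.5)
print('cam',-t['R'].T@t['t'],-s['R'].T@s['t'],t['fx'],s['fx'])
for n,(x,y),h in [('post',(587,258),.281),('leaf free out',(655,198),.236),('leaf free in',(655,175),.236),('knuckle',(100,98),.236),('leafL',(112,105),.236),('roofR',(700,85),.24),('roofL',(82,72),.24)]:
    print(n,ray(t,*C(x,y),h).round(4), world(t,*[int(round(q)) for q in C(x,y)]).round(4))
for n,(x,y),h in [('post',(192,214),.281),('postfoot',(180,300),.226),('leaf hinge',(60,118),.236),('leaf free',(296,285),.236),('roofR',(358,268),.24),('roofL',(62,104),.24)]:
    print(n,ray(s,*S(x,y),h).round(4), world(s,*[int(round(q)) for q in S(x,y)]).round(4))
for u,v,h in [(248,272,.085),(457,238,.02),(365,262,.03),(365,295,.03)]: print(ray(t,u,v,h).round(3))
E
```

```text
cam [0.29030496 0.01592112 1.22315939] [ 0.0742323  -0.47349325  0.63171335] 499.3906226582724 370.5233998282741
post [ 0.5771 -0.1929  0.281 ] [ 0.5768 -0.1934  0.2813]
leaf free out [ 0.6124 -0.2314  0.236 ] [ 0.612  -0.2309  0.2373]
leaf free in [ 0.6215 -0.2326  0.236 ] [ 0.6215 -0.2326  0.2349]
knuckle [ 0.6691 -0.0255  0.236 ] [ 0.6746 -0.0257  0.2207]
leafL [ 0.6659 -0.0298  0.236 ] [ 0.6715 -0.0297  0.2221]
roofR [ 0.6547 -0.2533  0.24  ] [ 0.6558 -0.2529  0.2398]
roofL [ 0.6786 -0.0193  0.24  ] [ 0.6796 -0.0196  0.238 ]
post [ 0.575 -0.19   0.281] [ 0.577  -0.1891  0.28  ]
postfoot [ 0.5784 -0.191   0.226 ] [ 0.5704 -0.1948  0.2314]
leaf hinge [ 0.6698 -0.031   0.236 ] [ 0.6699 -0.0306  0.2351]
leaf free [ 0.6233 -0.2306  0.236 ] [ 0.7541 -0.1735  0.1433]
roofR [ 0.6565 -0.2466  0.24  ] [ 0.6533 -0.2476  0.2411]
roofL [ 0.6793 -0.0242  0.24  ] [ 0.68   -0.0245  0.2391]
[0.419 0.176 0.085]
[ 0.469 -0.326  0.02 ]
[ 0.427 -0.096  0.03 ]
[ 0.349 -0.088  0.03 ]
```

```bash
cat >> h.py <<'E'
from scipy.spatial.transform import Rotation as Rn
def tool(yaw):
    y=np.radians(yaw); x=np.array([np.cos(y),np.sin(y),0]); z=np.array([0,0,-1.]); return Rn.from_matrix(np.c_[x,np.cross(z,x),z])
def cur():
    s=monitor.get_state(); q=s['orientation']; return s,np.array(s['tcp_pos']),Rn.from_quat([q[1],q[2],q[3],q[0]])
def rows(way,g):
    s,p,R=cur(); print(round(s['clock'],2),p.round(4),'yaw',np.degrees(np.arctan2(*R.as_matrix()[1::-1,0])).round(1),R.as_matrix()[:,2].round(3),s['joint_pos'].round(2),s['finger_gap'],s['wrist_force'].round(1))
    out=[]
    for (P,yaw) in way:
        P=np.array(P);T=tool(yaw); d=R.inv().apply(P-p)*1e3; r=(R.inv()*T).as_rotvec(degrees=True)
        out.append(' '.join([str(g)]+['%.0f'%x for x in d]+['%.1f'%x for x in r])); p,R=P,T
    print('; '.join(out))
def line(P,yaw,n):
    s,p,R=cur(); m=R.as_matrix(); y0=np.degrees(np.arctan2(m[1,0],m[0,0])); dy=(yaw-y0+180)%360-180
    return [(p+(np.array(P)-p)*k/n, y0+dy*k/n) for k in range(1,n+1)]
E
python3 - <<'E'
from h import *
rows(line([.43,.12,.36],105,8),0.2)
E
```

```text
0.1 [0.2236 0.5293 0.2525] yaw 67.1 [-0.921  0.389  0.   ] [ 1.03  0.31  0.05  1.3  -0.    1.43] 0.08541800173251649 [ 1.2 -0.1 -0.1]
0.2 -37 -13 -44 -90.0 -3.6 -3.8; 0.2 -41 40 -13 0.0 0.0 -4.7; 0.2 -44 37 -13 0.0 0.0 -4.7; 0.2 -47 33 -13 0.0 0.0 -4.7; 0.2 -49 29 -13 0.0 0.0 -4.7; 0.2 -52 25 -13 0.0 0.0 -4.7; 0.2 -53 21 -13 0.0 0.0 -4.7; 0.2 -55 16 -13 0.0 0.0 -4.7
```

The tool's y axis is the approach direction here (it points down), so I'm fixing the helper.

```bash
sed -i 's/z=np.array(\[0,0,-1.\]); return.*/d=np.array([0,0,-1.]); return Rn.from_matrix(np.c_[x,d,np.cross(x,d)])/; s/R.as_matrix()\[:,2\]/R.as_matrix()[:,1]/' h.py
python3 - <<'E'
from h import *
rows(line([.43,.12,.36],105,8),0.2)
E
```

```text
0.1 [0.2236 0.5293 0.2525] yaw 67.1 [-0.001 -0.001 -1.   ] [ 1.03  0.31  0.05  1.3  -0.    1.43] 0.08541800173251649 [ 1.2 -0.1 -0.1]
0.2 -37 -13 -44 -0.0 -4.7 -0.1; 0.2 -41 -13 -40 0.0 -4.7 0.0; 0.2 -44 -13 -37 0.0 -4.7 -0.0; 0.2 -47 -13 -33 -0.0 -4.7 0.0; 0.2 -49 -13 -29 0.0 -4.7 0.0; 0.2 -52 -13 -25 0.0 -4.7 0.0; 0.2 -53 -13 -21 0.0 -4.7 0.0; 0.2 -55 -13 -16 0.0 -4.7 0.0
```

drive_tool:
  plan: "0.2 -37 -13 -44 0 -4.7 0; 0.2 -41 -13 -40 0 -4.7 0; 0.2 -44 -13 -37 0 -4.7 0; 0.2 -47 -13 -33 0 -4.7 0; 0.2 -49 -13 -29 0 -4.7 0; 0.2 -52 -13 -25 0 -4.7 0; 0.2 -53 -13 -21 0 -4.7 0; 0.2 -55 -13 -16 0 -4.7 0"
  grip_force: 30

```text
clock: 1.1
tcp_pos: [0.4358, 0.1121, 0.3557]
orientation: [0.423, -0.423, -0.564, 0.569]
wrist_force: [1.1, 0.4, -0.9]
finger_gap: 0.051
```

```bash
python3 - <<'E'
from h import *
rows(line([.576,-.1915,.36],145,8),0.2)
E
```

```text
1.1 [0.4358 0.1121 0.3557] yaw 106.5 [-0.005 -0.006 -1.   ] [ 0.08  0.06 -0.01  1.5  -0.01 -0.21] 0.050978273895366855 [ 1.1  0.4 -0.9]
0.2 -41 -0 -6 -0.4 -4.8 -0.2; 0.2 -42 -1 -3 0.0 -4.8 0.0; 0.2 -42 -1 1 0.0 -4.8 0.0; 0.2 -42 -1 4 0.0 -4.8 0.0; 0.2 -41 -1 8 0.0 -4.8 0.0; 0.2 -40 -1 11 0.0 -4.8 0.0; 0.2 -39 -1 15 0.0 -4.8 0.0; 0.2 -38 -1 18 0.0 -4.8 0.0
```

drive_tool:
  plan: "0.2 -41 0 -6 -0.4 -4.8 -0.2; 0.2 -42 -1 -3 0 -4.8 0; 0.2 -42 -1 1 0 -4.8 0; 0.2 -42 -1 4 0 -4.8 0; 0.2 -41 -1 8 0 -4.8 0; 0.2 -40 -1 11 0 -4.8 0; 0.2 -36 -1 14 0 -4.8 0; 0.2 -25 -1 12 0 -4.8 0"

```text
clock: 2.1
tcp_pos: [0.5744, -0.1876, 0.3604]
orientation: [-0.209, 0.206, 0.676, -0.676]
wrist_force: [0.3, -0.2, 0.2]
finger_gap: 0.0512
```

```bash
python3 - <<'E'
from h import *
rows(line([.576,-.1915,.32],145,2),0.2)
snap('wrist','w1')
z=np.load('pics/w1.npz')
for h in (.281,.226):
    c=z['R']@np.array([.576,-.1915,h])+z['t']; print(c[0]/c[2]*z['fx']+z['cx'],c[1]/c[2]*z['fy']+z['cy'])
E
```

```text
2.1 [ 0.5744 -0.1876  0.3604] yaw 145.9 [-0.003  0.002 -1.   ] [-0.45  0.38  0.4   1.6   0.   -1.42] 0.05115203400026053 [ 0.3 -0.2  0.2]
0.2 -2 20 1 0.0 0.4 0.2; 0.2 -2 20 1 0.0 0.4 0.0
317.11453380046504 220.58488115498193
317.2159990942755 199.5106238926132
```

View pics/w1.png

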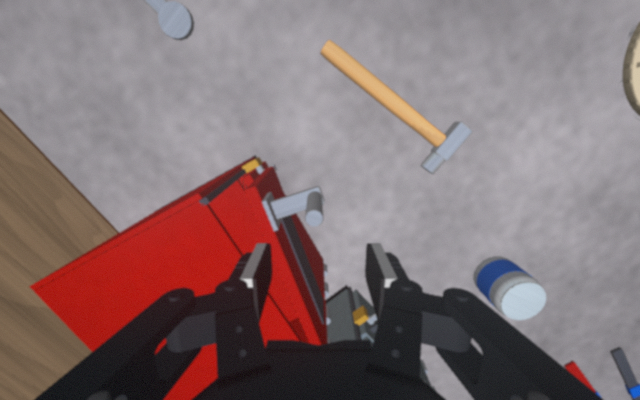

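The wrist view shows the post top at about (314,215), 3-5 px from the prediction of (317,220) and centred between the fingers, so I'm descending.

drive_tool:
  plan: "0.2 -1 30 1 0 0 0; 0.2 -2 35 1 0 0 0; 0.2 0 25 0 0 0 0; 0.2 0 9 0 0 0 0"

```text
clock: 2.65
tcp_pos: [0.5766, -0.1954, 0.2559]
orientation: [-0.21, 0.207, 0.676, -0.676]
wrist_force: [0.1, -0.1, 0.9]
finger_gap: 0.0515
```

```bash
python3 - <<'E'
from h import *
rows(line([.576,-.1915,.26],145,1),0.2)
E
```

```text
2.65 [ 0.5766 -0.1954  0.2559] yaw 145.7 [-0.005  0.002 -1.   ] [-0.46  0.38  0.15  1.35 -0.   -1.43] 0.05153686060120136 [ 0.1 -0.1  0.9]
0.2 3 -4 -3 -0.1 0.7 0.3
```

drive_tool:
  plan: "-0.3 3 -4 -3 0 0.7 0; -1 0 0 0 0 0 0; -1 0 0 0 0 0 0; -1 0 0 0 0 0 0"

```text
clock: 3.15
tcp_pos: [0.5758, -0.1908, 0.2609]
orientation: [0.215, -0.211, -0.674, 0.675]
wrist_force: [-0.4, -0.0, -4.4]
finger_gap: 0.0135
```

```bash
python3 - <<'E'
from h import *
rows(line([.576,-.1915,.26],145,1),-1)
E
```

```text
3.15 [ 0.5758 -0.1908  0.2609] yaw 145.0 [-0.005  0.001 -1.   ] [-0.45  0.38  0.16  1.36 -0.   -1.41] 0.01347073250462539 [-0.4 -0.  -4.4]
-1 -1 1 0 -0.1 -0.0 0.3
```

The gap of 13.5 mm means it's holding the 14 mm post. Next is the arc.

```bash
cat >> h.py <<'E'
H=np.array([.671,-.031])
def arc(step,n,yawstep=None,H=H,z=.26):
    s,p,R=cur(); m=R.as_matrix(); y0=np.degrees(np.arctan2(m[1,0],m[0,0])); v=p[:2]-H; a=np.arctan2(v[1],v[0]); print('r',np.hypot(*v),'phi',np.degrees(a))
    return [(np.r_[H+.1871*np.array([np.cos(a-np.radians(step*k)),np.sin(a-np.radians(step*k))]),z], y0-(yawstep or step)*k) for k in range(1,n+1)]
E
python3 - <<'E'
from h import *
rows(arc(4,6),-1)
E
```

```text
r 0.1859648836705947 phi -120.78916551915125
3.15 [ 0.5758 -0.1908  0.2609] yaw 145.0 [-0.005  0.001 -1.   ] [-0.45  0.38  0.16  1.36 -0.   -1.41] 0.01347073250462539 [-0.4 -0.  -4.4]
-1 13 1 2 -0.1 4.0 0.3; -1 13 0 1 0.0 4.0 0.0; -1 13 0 1 0.0 4.0 0.0; -1 13 0 1 0.0 4.0 0.0; -1 13 -0 1 0.0 4.0 0.0; -1 13 0 1 0.0 4.0 0.0
```

drive_tool:
  plan: "-1 13 1 1 0 4 0.3; -1 13 0 1 0 4 0; -1 13 0 1 0 4 0; -1 13 0 1 0 4 0"

```text
clock: 3.65
tcp_pos: [0.5356, -0.1579, 0.2609]
orientation: [-0.306, 0.308, 0.638, -0.636]
wrist_force: [2.5, 2.5, -4.2]
finger_gap: 0.0134
```

```bash
python3 - <<'E'
from h import *
rows(arc(4,8),-1)
E
```

```text
r 0.18558148980672817 phi -136.86956307052674
3.65 [ 0.5356 -0.1579  0.2609] yaw 128.6 [ 0.005  0.001 -1.   ] [-0.43  0.28  0.01  1.3   0.   -1.11] 0.01338335758514892 [ 2.5  2.5 -4.2]
-1 13 1 2 0.3 4.0 -0.1; -1 13 -0 1 0.0 4.0 0.0; -1 13 0 1 0.0 4.0 0.0; -1 13 0 1 0.0 4.0 0.0; -1 13 0 1 0.0 4.0 0.0; -1 13 0 1 0.0 4.0 0.0; -1 13 0 1 0.0 4.0 0.0; -1 13 0 1 0.0 4.0 0.0
```

Forces are low (4 N or less) and the motion follows the arc, so I'll carry on.

drive_tool:
  plan: "-1 13 1 1 0.3 4 -0.1; -1 13 0 1 0 4 0; -1 13 0 1 0 4 0; -1 13 0 1 0 4 0; -1 13 0 1 0 4 0; -1 13 0 1 0 4 0; -1 13 0 1 0 4 0; -1 13 0 1 0 4 0"

```text
clock: 4.65
tcp_pos: [0.4884, -0.0628, 0.2609]
orientation: [-0.473, 0.476, 0.527, -0.521]
wrist_force: [4.2, 1.4, -7.7]
finger_gap: 0.0131
```

```bash
python3 - <<'E'
from h import *
rows(arc(4,8),-1)
snap('top','top1')
E
```

```text
r 0.1853684710030555 phi -170.11103286014855
4.65 [ 0.4884 -0.0628  0.2609] yaw 95.7 [ 0.009  0.004 -1.   ] [-0.29  0.14 -0.15  1.27  0.01 -0.39] 0.013071232312128925 [ 4.2  1.4 -7.7]
-1 13 1 2 0.5 4.0 0.2; -1 13 0 0 0.0 4.0 0.0; -1 13 0 0 0.0 4.0 0.0; -1 13 0 0 0.0 4.0 0.0; -1 13 0 0 0.0 4.0 0.0; -1 13 0 0 0.0 4.0 0.0; -1 13 0 0 0.0 4.0 0.0; -1 13 0 0 0.0 4.0 0.0
```

View pics/top1.png

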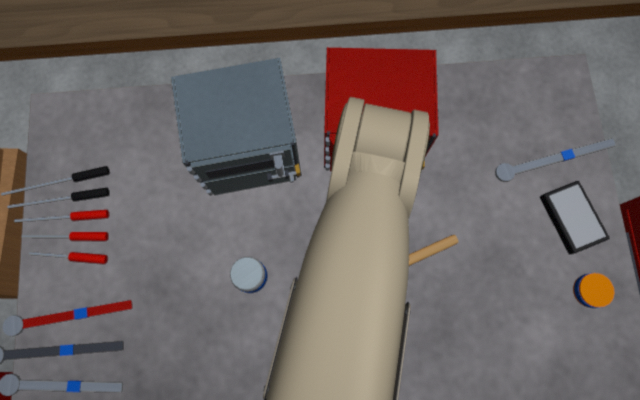

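The arm hides the leaf here; the tin, the grey locker and the visible part of the hammer's handle are unchanged. The post has moved 49° on its arc, so about 30° remain.

drive_tool:
  plan: "-1 13 1 1 0.5 4 0.2; -1 13 0 1 0 4 0; -1 13 0 1 0 4 0; -1 13 0 0 0 4 0; -1 13 0 1 0 4 0; -1 13 0 0 0 4 0; -1 10 0 1 0 3 0; -1 0 0 0 0 0 0"

```text
clock: 5.7
tcp_pos: [0.4947, 0.0282, 0.2609]
orientation: [-0.585, 0.587, 0.397, -0.394]
wrist_force: [2.0, 1.1, -4.1]
finger_gap: 0.013
```

```bash
python3 - <<'E'
from h import *
rows(arc(4,1),-1)
snap('side','side2')
E
```

```text
r 0.18599658196326052 phi 161.45033180117835
5.7 [0.4947 0.0282 0.2609] yaw 68.0 [ 0.005  0.001 -1.   ] [-0.11  0.15 -0.14  1.27  0.    0.28] 0.012982184527395944 [ 2.   1.1 -4.1]
-1 13 1 1 0.2 4.0 0.1
```

View pics/side2.png

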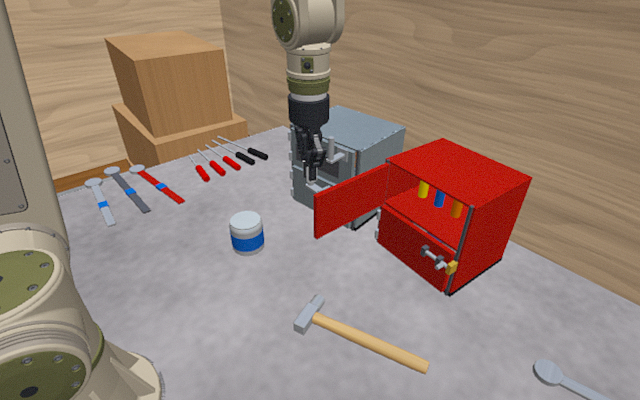

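The side view shows the top leaf standing square out from the locker, with the bolt, tin and hammer as before. Releasing now.

drive_tool:
  plan: "-0.4 0 0 0 0 0 0; -0.4 0 0 0 0 0 0; -0.4 0 0 0 0 0 0; -0.4 0 -20 0 0 0 0; -0.4 0 -40 0 0 0 0; -0.4 0 -40 0 0 0 0; -0.4 0 -20 0 0 0 0"

```text
clock: 6.62
tcp_pos: [0.4928, 0.0261, 0.3858]
orientation: [-0.585, 0.588, 0.397, -0.394]
wrist_force: [0.4, -0.3, -0.5]
finger_gap: 0.0253
```

```bash
python3 - <<'E'
from h import *
rows(line([.42,.28,.38],68,5),-.4)
E
```

```text
6.62 [0.4928 0.0261 0.3858] yaw 68.0 [ 0.006 -0.    -1.   ] [-0.11  0.15  0.15  1.57  0.    0.27] 0.025346796109000425 [ 0.4 -0.3 -0.5]
-0.4 42 1 33 0.3 -0.0 0.1; -0.4 42 1 33 -0.0 -0.0 0.0; -0.4 42 1 33 0.0 -0.0 -0.0; -0.4 42 1 33 0.0 -0.0 0.0; -0.4 42 1 33 0.0 -0.0 0.0
```

drive_tool:
  plan: "-0.4 42 0 33 0 0 0; -0.4 42 0 33 0 0 0; -0.4 42 0 33 0 0 0; -0.4 42 0 33 0 0 0; -0.4 42 0 33 0 0 0; -0.4 20 0 15 0 0 0; -0.4 0 0 0 0 0 0; -0.4 0 0 0 0 0 0"

```text
clock: 7.62
tcp_pos: [0.4133, 0.3128, 0.3896]
orientation: [-0.584, 0.59, 0.399, -0.389]
wrist_force: [0.5, -0.3, 0.7]
finger_gap: 0.0254
```

```bash
python3 - <<'E'
from h import *
rows([],0)
snap('top','top3'); snap('side','side3')
E
```

```text
7.62 [0.4133 0.3128 0.3896] yaw 67.7 [ 0.016  0.001 -1.   ] [ 0.5   0.19  0.22  1.58 -0.01  0.89] 0.02538390547860156 [ 0.5 -0.3  0.7]
```

View pics/top3.png

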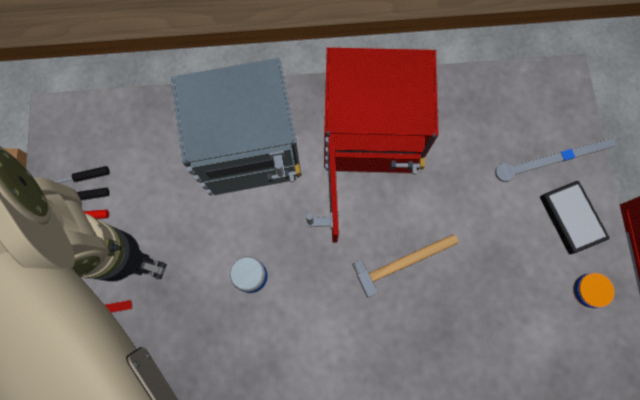

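View pics/side3.png

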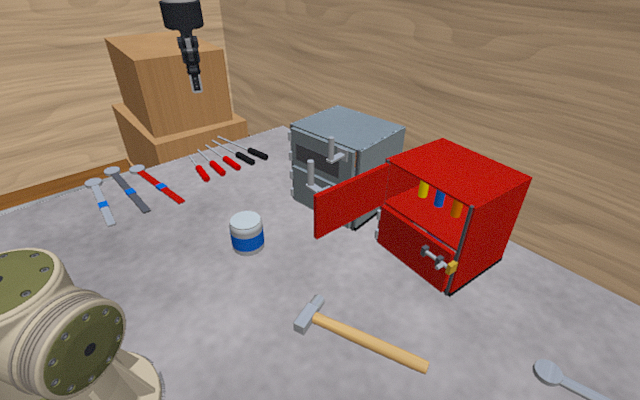

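The leaf runs from about (333,140) to (336,238) with the post top near (311,219). The tin, the hammer and the grey leaf sit at the same pixels as before. One number check on the angle, then I'll hand in.

```bash
python3 - <<'E'
from h import *
z=np.load('pics/top3.npz'); a=ray(z,311,220,.281); v=a[:2]-H; print(a,np.hypot(*v))
leaf=np.degrees(np.arctan2(v[1],v[0]))%360; shut=np.degrees(np.arctan2(-.180,-.051)-.103)%360
print('open',shut-leaf, 'deg')
e=ray(z,336,235,.236)-ray(z,332.5,140,.236); print(e, 'leaf dir')
x=np.abs(z['p'].astype(int)-np.load('pics/top0.npz')['p']).sum(2); print([int((x[r]>90).sum()) for r in (np.s_[250:300,225:275],np.s_[232:300,350:462],np.s_[60:195,170:303],np.s_[155:180,385:430])])
job.hand_in()
E
```

```text
[0.48685755 0.02311266 0.281     ] 0.19192868840848185
open 84.65545507905264 deg
[-0.20183764  0.00989523  0.        ] leaf dir
[0, 0, 0, 448]
the job is handed in; nothing more can be done
```

The red locker's top leaf now stands open at about 85–88°, above the 76° needed, and I've handed the job in. I pinched the pull from above, swung it about 78° along its arc, let go and moved the arm well clear. The clock was at about 7.7 s at hand-in, against the 38 s limit.

- **Leaf angle:** the last picture gives about 85°; the arm's own motion gives about 88°. The post in that picture measured 192 mm from my estimated hinge point against the given 187 mm, so there are a few millimetres of error in the reading. I did not measure the leaf's speed.
- **Bystanders:** the start and end top pictures show no pixel change around the tin, the hammer or the grey locker.
- **Bolt:** it looks still shot into its brass keeper in the last side picture. The pixel comparison can't confirm this, because the open door now exposes that area and it changed as expected.
- **Robot:** the wrist force reads under 1 N with the arm clear of everything. At the readings I took during the swing it was at most about 9 N.

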